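# Open the dispatch case and lay its cover board over the bottles

## Robot

A 6-joint arm with a two-finger parallel gripper is mounted at the origin on the work surface. World frame = base frame: x ahead of the robot, y to its left, z up, the work surface at z = 0. Lengths are in mm, angles in rad, forces in N, time in s.
With the tool pointing down it reaches from about 275 to 825 mm from the base axis. Payload 4.9 kg.
Tool frame: the origin (TCP) lies midway between the tips of the shut fingers; the grasp point (between the pads) lies 19 mm behind it (ctrl.hold_point_z is the distance from the TCP to the grasp point, in mm); z points along the fingers, y is the line along which they close (so a half turn about z gives the same grasp; the last joint's range is limited). The gripper opens to 85 mm and grips with 20 to 120 N. Pads are 22 mm wide; open, the fingers measure 114 mm over their backs; the gripper's body (76 mm by 85 mm) begins 54 mm behind the grasp point. The pads swing forward as they close: fully open they stand 13 mm farther back than shut.
Start: joints at [-1.378, 0.326, -0.193, 1.052, 0, 1.437], TCP at [176.57, -520.905, 210.981] pointing down, gripper open.
Joint ranges: [-2.65, 2.65], [-0.97, 1.79], [-1.3, 1.35], [-1.93, 2.1], [-1.47, 1.37], [-3.14, 3.14]. Speed limits (rad/s): [2.57, 2.57, 3.14, 3.14, 3.14, 3.14].

## Interface

Orientations are given as a unit quaternion [w, x, y, z].
In Python, from cell import ctrl gives the robot as it stands.
- The arm moves only by the tool arm_command, never from a script. Its argument "increments" is a list of rows, each a list of 2 entries, a list of its own where there are three numbers: the shift along the tool's x, y, z in units of 50 mm (1.0 is 50 mm), then the turn about the tool's z in degrees. A call has exactly 5 rows; each row is the pose to reach, as a shift and turn from the pose commanded when the call began, along the tool's axes at that moment; what a row does not reach only later rows make up. A row lasts 1/8 s, in which the tool goes at most 62.5 mm and 10.7 degrees, less where a joint would pass 70% of its speed; a pose out of reach is approached as far as the arm can. A call with a gripper value outside its range is refused whole. "gripper" is the opening, from 0 (shut) to 1 (fully open), set as the call begins (left out, the last holds). The fingers move at their own pace and stop on an object; "newtons" is the grip in N (left out, the last holds). Time passes only in rows, so rows that repeat a pose let the fingers close, or fill a call up. It gives the time, the measured TCP pose, the force, the opening and the grip force at its end, in the units of the state.
- ctrl.sense(): the state, without advancing time (a new reading comes with each control period).
- ctrl.snapshot(name): name is "scene" or "top" or "wrist"; returns a dict with "img" (420x560x3 uint8, red, green, blue), "vfov" (degrees; the focal length in pixels is half the picture's height over the tangent of half this angle, whatever the lens; pixels are square), "cx", "cy" (the principal point, pixels), "origin" and "attitude" of the camera in the world. Camera axes: x right, y down, z forward; pixel columns grow to the right and rows downward; lengths in mm; the calibration is good to about 2 mm. A picture is of the moment at which its call begins. There is no depth.
- ctrl.sign_off(): hands the job in; it is judged then, once.
Trained networks look in a picture, given as the dict that the camera call returned (one of the last four; its "shot" number tells which), for a name from the list of things; names that differ only in an ending like _2 or _b are one class to them, and where a whole thing is asked for, a point or a joint stands for the part that bears it (a point fixed in the world has none). Each returns a list of dicts, best first, with "p" (0 to 1); they miss things now and then, are a little off and sometimes report something else, mostly with a low value. They report only what shows in the picture. A call takes as long as a camera call.
- ctrl.silhouettes(picture, label): "mask" (420x560 bool, what is visible of it) and "bbox" ([centre column, centre row, width, height] in pixels, round what is visible of it).
The state is a dict: "time": time; "qpos": joint angles; "qd": joint speeds; "joint_efforts": joint torques, N m; "position": TCP position; "ee_rot": TCP orientation; "wrist_force": force on the tool from outside, world axes, zero at the start; "ft_torque": the same for the moment, N m; "opening": opening from 0.0 (shut) to 1.0 (fully open); "gripper_force": force on a finger pad.
Only numpy, scipy, OpenCV 4.12 (cv2) and the standard library are available. Lean on these libraries where they do the work, as an engineer would, in place of code of your own. Each camera call takes 0.05 s, during which the arm holds its last target. There are 200 camera calls.

## Task

Swing the lid of the wooden bottle case open until it meets its stop and leave it there, then lay the larger of the two plywood cover boards (grip block up) inside the case so that it sits level on the ledge above the small bottles. The jar standing on that board has to be stood upright on the bench first, and must not be tipped over on the way. Leave the smaller board and all the other things on the bench where they are.

Things in the scene. Friction and masses are not known exactly. Their poses are not given: they have to be found in the camera images.
- case: Open-topped wooden case fixed to the bench, 180 (x) x 230 (y) x 120 mm high, walls 10 mm; origin at the centre of its underside, z up, hinge on its +x side. Inside (160 x 210 mm clear) a ledge 12 mm wide runs round all four walls, its upper face 78 mm above the bench (42 mm below the rim); small bottles stand below it and reach 67 mm. The board on the ledge has 5 mm play on each side and may lie either way round (half a turn).
- lid (a joint): Hinge angle of the case's lid in rad: 0 shut (level), 1.75 fully open against its stop (leaning about 10 deg back past upright). The hinge is stiff: the lid (0.35 kg) stays at any angle it is left at; about 2 to 5 N at its free edge moves it.
- lid_hinge (a point): Point on the hinge axis, middle of the width, at the lid's underside: 90 mm in +x of the case's origin and 120.5 mm above the bench. The axis runs along the case's y; the lid's frame equals the case's when shut. The lid is a board 210 mm long from the hinge, 230 mm wide, 10 mm thick, and so overhangs the case's front wall by 30 mm as a lip that can be lifted from below.
- lid_handle (a point): Middle of the round bar handle on the lid's upper face: bar 100 mm long along y, standing 35 mm off the upper face, 160 mm from the hinge.
- lid_lip (a point): Middle of the lid's free front edge, at its underside, 210 mm from the hinge.
- board: The larger, loose plywood cover board, 150 (x) x 200 (y) x 10 mm, 0.2 to 0.33 kg, lying flat on the bench; origin at the centre of its underside, z up. On its middle stands a grip block 22 (x) x 60 (y) mm, from 10 to 40 mm above the underside.
- jar: Closed amber jar with a green label, 54 mm in diameter, 90 mm high, 0.14 to 0.28 kg, standing on the larger board beside its grip block; origin at the centre of its underside, z up.
- small_board: Bystander: smaller plywood board of the same shape, 100 (x) x 140 (y) x 10 mm with the same grip block (top 40 mm up); it does not fit the ledge. Origin at the centre of its underside.
- bottle_l: Bystander: amber bottle with a green label, 60 mm in diameter, 160 mm high, left behind the case; origin at the centre of its underside.
- bottle_r: Bystander: a bottle like bottle_l, to the right behind the case.
- tin: Bystander: flat round aluminium tin, 70 mm in diameter, 35 mm high, in front of the case or to its left front; origin at the centre of its underside.
- bowl: Bystander: white ceramic bowl, 80 mm across, 50 mm high, in front of the case or to its left front; origin at the centre of its underside.
- carton: Bystander: cardboard carton 70 (x) x 100 (y) x 60 mm, behind the board on the right; origin at the centre of its underside.

How it is judged (in metres and radians):
On the way, in this order (a step that is already met when the one before it is completed fails the run):
1. the lid stands open against its stop (value of joint lid above 1.68 rad), for 0.2 s.
2. the larger board lies level on the ledge (x of board in the frame of case between -0.009 and 0.009 m and y of board in the frame of case between -0.009 and 0.009 m and z of board in the frame of case between 0.074 and 0.082 m and angle between board's own z axis and vertical below 0.03 rad), for 0.2 s.
At the end, for the whole second after the job is handed in: The lid is at 1.68 rad or more (stop at 1.75) and still; the larger board lies in the case, grip block up, underside 74 to 82 mm above the bench, tilted less than 0.03 rad, within 9 mm of the middle in each direction, and still; the jar stands upright (under 0.1 rad) at rest on the bench itself (all of step 2 and value of joint lid above 1.68 rad and velocity of joint lid below 0.1 rad/s and linear speed of each of board, jar below 0.02 m/s and height (world z) of jar between -0.004 and 0.006 m and angle between jar's own z axis and vertical below 0.1 rad); the robot touches nothing.
It fails at once if another thing on the bench (smaller board, bottles, tin, bowl, carton) was moved by more than 30 mm (distance of any of small_board, bottle_l, bottle_r, tin, bowl, carton from where it was at the start of the episode above 0.03 m).
It fails at once if the jar or a bottle was tipped over (more than 0.7 rad) (angle between any of jar, bottle_l, bottle_r's own z axis and vertical above 0.7 rad).
It also fails if it takes over 72 s, if anything falls off the work surface, if the arm or the gripper's body presses on something with over 40 N, if the wrist force passes 120 N, or if a joint passes its speed limit or range.

## Working session

There is one attempt and no reset: what is moved stays moved. The work goes in short steps, Python scripts to look and compute and a tool call to move; the robot and the scene stay as the last step left them, time stands still between calls to the robot, and variables do not carry over. Pictures are saved under pics/ and viewed, at most 11 in all, crops included, and the job is handed in when it is done.

Besides the shell and the picture viewer there is one more tool, called after "Emit:" by a JSON object that holds its "fn" and its "kwargs", one argument or row to a line. arm_command: Moves the arm, as the interface text tells. Its arguments: {"type":"object","properties":{"increments":{"type":"array"},"gripper":{"type":"number"},"newtons":{"type":"number"}},"required":["increments"]}

```bash
ls; mkdir -p pics; cat > h.py <<'E'
import numpy as np, cv2
from cell import ctrl
from scipy.spatial.transform import Rotation as R
def rot(a):
    a=np.array(a,float)
    return a if a.shape==(3,3) else R.from_quat(a[[1,2,3,0]]).as_matrix()
def K(s):
    h,w=s["img"].shape[:2]; return h/2/np.tan(np.radians(s["vfov"])/2)
def pix(s,P):
    p=(np.atleast_2d(P)-np.array(s["origin"]))@rot(s["attitude"]); f=K(s)
    return np.c_[s["cx"]+f*p[:,0]/p[:,2], s["cy"]+f*p[:,1]/p[:,2]]
def ray(s,uv):
    f=K(s); uv=np.atleast_2d(uv).astype(float)
    d=np.c_[(uv[:,0]-s["cx"])/f,(uv[:,1]-s["cy"])/f,np.ones(len(uv))]
    return d@rot(s["attitude"]).T
def atz(s,uv,z):
    o=np.array(s["origin"]); d=ray(s,uv); return o+d*((z-o[2])/d[:,2])[:,None]
def save(s,n): cv2.imwrite("pics/"+n,s["img"][:,:,::-1])
E
python3 - <<'E'
from h import *
for n in["scene","top"]:
    s=ctrl.snapshot(n); save(s,n+"0.png")
    print(n,s["vfov"],s["cx"],s["cy"],s["origin"],np.round(s["attitude"],3).tolist(),[k for k in s])
    for l in["case","lid","board","jar","small_board","tin","bowl","carton","bottle_l"]:
        for r in ctrl.silhouettes(s,l)[:2]:
            b=np.array(r["bbox"]); print(l,round(r["p"],2),b.round(),cv2.minAreaRect(np.argwhere(r["mask"])[:,::-1].astype(np.float32)), atz(s,b[:2],0).round())
print(ctrl.sense())
E
```

```text
pics
scene 52.14211283045547 279.08638683022457 204.09995921067832 [1115.70068379  -31.48140259 1067.60854736] [-0.181, 0.692, 0.676, -0.177] ['img', 'vfov', 'cx', 'cy', 'origin', 'attitude', 'shot']
case 0.61 [300. 210.  99. 100.] ((300.18902587890625, 209.79876708984375), (95.96499633789062, 96.07542419433594), 6.34019136428833) [[537.  40.   0.]]
lid 0.6 [300. 201.  99.  81.] ((300.15362548828125, 200.07107543945312), (94.80548095703125, 75.13807678222656), 5.389311790466309) [[506.  43.   0.]]
board 0.92 [414. 194.  70.  57.] ((414.2583923339844, 192.369140625), (73.39533233642578, 45.8213996887207), 10.007980346679688) [[489. 373.   0.]]
jar 0.98 [396. 170.  29.  32.] ((394.7586364746094, 168.89657592773438), (19.4333553314209, 32.301387786865234), 23.198589324951172) [[406. 334.   0.]]
small_board 0.88 [158. 203.  57.  32.] ((157.650146484375, 201.22354125976562), (53.10434341430664, 32.07292175292969), 6.709836959838867) [[ 503. -364.    0.]]
tin 0.58 [342. 159.  24.  26.] ((342.1260070800781, 160.10458374023438), (24.853458404541016, 17.91520118713379), 21.25050163269043) [[3
[... 2514 characters left out ...]
{'time': 1.0, 'qpos': array([-1.37819996e+00,  3.26165657e-01, -1.92594835e-01,  1.05200906e+00,
       -5.98232000e-07,  1.43661976e+00]), 'qd': array([-0.00177203,  0.00101709,  0.00090214, -0.00089313, -0.00131352,
        0.00109692]), 'joint_efforts': array([-1.87789774e-04, -4.43331850e+01,  2.62764359e+01,  1.06609121e-03,
       -2.44932990e-04,  3.91038157e-06]), 'position': array([ 176.5701425 , -520.9066949 ,  211.00151927]), 'ee_rot': array([1.33924828e-05, 9.86682098e-01, 1.62660499e-01, 9.20607378e-08]), 'wrist_force': array([-0.82353201, -0.08988658,  0.09592872]), 'ft_torque': array([-0.01253454,  0.02745123, -0.00084563]), 'gripper_force': 0.0, 'opening': 0.9996529119274188}
```

View pics/scene0.png

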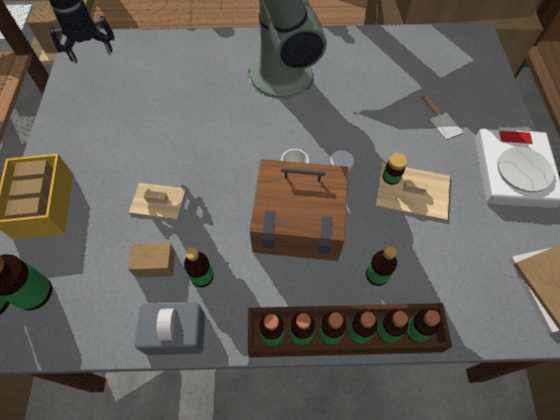

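View pics/top0.png

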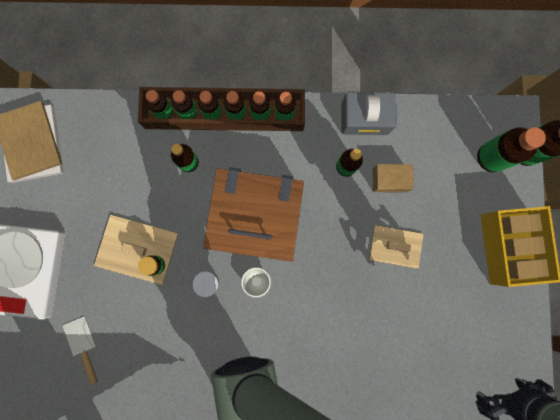

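Scene view: the case is at the centre with its handle at (303,175), the board and jar at (414,192) and the small board at (158,201). The top view agrees: handle (249,235), board (136,249), jar (152,265), with the tin (206,284) and bowl (256,283) in front of the case. Next I fit the poses to the masks in both views.

```bash
cat >> h.py <<'E'
from scipy.optimize import minimize
def box(lx,ly,z0,z1,ox=0):
    return np.array([[ox+a*lx/2,b*ly/2,c] for a in(-1,1) for b in(-1,1) for c in(z0,z1)])
def hullmask(s,P):
    m=np.zeros(s["img"].shape[:2],np.uint8)
    h=cv2.convexHull(pix(s,P).astype(np.float32))
    cv2.fillConvexPoly(m,np.round(h*16).astype(np.int32),1,shift=4); return m>0
def place(P,p): 
    c,s=np.cos(p[2]),np.sin(p[2]); return P@np.array([[c,s,0],[-s,c,0],[0,0,1]])+[p[0],p[1],p[3] if len(p)>3 else 0]
def fit(views,parts,p0,step):
    # views: [(snap, mask)], parts: list of convex point sets
    def cost(p):
        e=0
        for s,m in views:
            h=np.zeros(m.shape,bool)
            for P in parts: h|=hullmask(s,place(P,p))
            e+=1-(h&m).sum()/(h|m).sum()
        return e
    p0=np.array(p0,float); best=None
    for k in range(3):
        r=minimize(cost,p0,method="Nelder-Mead",options=dict(initial_simplex=np.vstack([p0]+[p0+np.eye(len(p0))[i]*step[i] for i in range(len(p0))]),xatol=.05,fatol=1e-5,maxiter=400))
        p0=r.x; step=-np.array(step)*.6
    return r.x,r.fun
def cyl(d,h): 
    t=np.linspace(0,2*np.pi,24); return np.vstack([np.c_[d/2*np.cos(t),d/2*np.sin(t),0*t+z] for z in(0,h)])
def m1(s,l,i=0):
    r=ctrl.silhouettes(s,l); return r[i]["mask"]
E
python3 - <<'E'
from h import *
a,b=ctrl.snapshot("scene"),ctrl.snapshot("top")
lid=[box(210,230,0,10,-105)]
print("lid(hinge pose)",fit([(b,m1(b,"lid")),(a,m1(a,"lid"))],lid,[670,30,-.15,120],[20,20,.1,10]))
print("lid top only",fit([(b,m1(b,"lid"))],lid,[670,30,-.15,120.5],[20,20,.1,0.001]))
jm=[m1(s,"jar") for s in(a,b)]
print("jar",fit([(a,jm[0]),(b,jm[1])],[cyl(54,90)],[440,320,0,10],[20,20,.1,10]))
bm=[m1(s,"board") for s in(a,b)]
bd=[box(150,200,0,10),box(22,60,10,40)]
for vs in([(a,bm[0]|jm[0]),(b,bm[1]|jm[1])],):
    j=fit(vs,bd,[490,370,-.28,0],[20,20,.1,5]); print("board",j)
    j=fit(vs[1:],bd,[490,370,-.28],[20,20,.1]); print("board top",j)
# handle by darkness inside lid mask (top)
for n,l,p in(("tin",cyl(70,35),[391,169,0]),("bowl",cyl(80,50),[395,25,0])):
    print(n,fit([(s,m1(s,n)) for s in(a,b)],[l],p,[15,15,.1]))
E
```

```text
Traceback (most recent call last):
  File "h.py", line 45, in m1
    r=ctrl.silhouettes(s,l); return r[i]["mask"]
                                    ~^^^
IndexError: list index out of range
```

```bash
cat >> h.py <<'E'
def seen(cam,label,tries=4):
    for _ in range(tries):
        s=ctrl.snapshot(cam); r=ctrl.silhouettes(s,label)
        if r and r[0]["p"]>.4: return s,r[0]["mask"]
    print("missed",cam,label); return s,np.zeros((420,560),bool)
E
python3 - <<'E'
from h import *
lid=[box(210,230,0,10,-105)]
A,B=seen("scene","lid"),seen("top","lid")
print("lid(hinge pose)",fit([A,B],lid,[670,30,-.15,120],[20,20,.1,10]))
print("lid top only",fit([B],lid,[670,30,-.15,120.5],[20,20,.1,0.001]))
ja,jb=seen("scene","jar"),seen("top","jar")
print("jar",fit([ja,jb],[cyl(54,90)],[440,320,0,10],[20,20,.1,10]))
bd=[box(150,200,0,10),box(22,60,10,40)]
A,B=seen("scene","board"),seen("top","board")
vs=[(A[0],A[1]|ja[1]),(B[0],B[1]|jb[1])]
print("board",fit(vs,bd,[490,370,-.28,0],[20,20,.1,5]))
print("board top",fit(vs[1:],bd,[490,370,-.28],[20,20,.1]))
for n,l,p in(("tin",cyl(70,35),[391,169,0]),("bowl",cyl(80,50),[395,25,0])):
    print(n,fit([seen("top",n)],[l],p,[15,15,.1]))
print(ctrl.sense()["time"])
E
```

```text
lid(hinge pose) (array([ 6.77394871e+02,  1.89376442e+01, -1.35235732e-01,  1.23543404e+02]), np.float64(0.052714946445656996))
lid top only (array([ 6.78709454e+02,  1.85667825e+01, -1.35863100e-01,  1.20500509e+02]), np.float64(0.020053475935828846))
jar (array([4.40475189e+02, 3.10975823e+02, 3.98735334e-02, 7.78636984e+00]), np.float64(0.2978786616606617))
board (array([ 4.82918228e+02,  3.69727519e+02, -2.64380175e-01, -2.67108659e+00]), np.float64(0.15544441335472425))
board top (array([ 4.83112902e+02,  3.68528711e+02, -2.70594610e-01]), np.float64(0.061557788944723635))
tin (array([391., 169.,   0.]), np.float64(1.0))
bowl (array([3.98422935e+02, 2.88187894e+01, 8.85217323e-03]), np.float64(0.07503410641200547))
1.95
```

Emit:
{"fn": "arm_command", "kwargs": {
  "increments": [
    [[0.84, -0.7, -0.1], -6],
    [[1.68, -1.4, -0.2], -12],
    [[2.52, -2.1, -0.3], -18],
    [[3.36, -2.8, -0.4], -24],
    [[4.2, -3.5, -0.5], -30]
  ],
  "gripper": 1,
  "newtons": 40
}}

```text
time: 2.58
position: [320.0, -286.3, 236.3]
ee_rot: [0.0, 0.91, 0.414, 0.0]
wrist_force: [1.0, -0.5, 0.9]
opening: 1.004
gripper_force: 0.0
```

```bash
cat >> h.py <<'E'
def tool():
    st=ctrl.sense(); M=rot(st["ee_rot"]); return np.array(st["position"]),M,np.arctan2(M[1,0],M[0,0])
def go(t,yaw=None,frm=None):
    p,M,y=tool()
    d=(np.array(t)-p)@M/50; w=0 if yaw is None else -np.degrees((yaw-y+np.pi/2)%np.pi-np.pi/2)
    st=ctrl.sense()
    print("t",round(st["time"],2),"pos",p.round(1),"yaw",round(y,3),"q",np.round(st["qpos"],2),"-> inc",d.round(2),"turn",round(w,1),"rows",round(np.linalg.norm(d)*50/62.5,1))
E
python3 -c "
from h import *
go([519.5,40.7,270],1.435)"
```

```text
t 2.58 pos [ 320.  -286.3  236.3] yaw 0.853 q [-0.9   0.08 -0.44  1.05  0.    1.39] -> inc [ 7.55 -1.29 -0.67] turn -33.3 rows 6.2
```

Emit:
{"fn": "arm_command", "kwargs": {
  "increments": [
    [[1.05, -0.18, -0.1], -5],
    [[2.15, -0.37, -0.2], -10],
    [[3.25, -0.56, -0.3], -16],
    [[4.35, -0.75, -0.4], -22],
    [[5.4, -0.93, -0.5], -28]
  ]
}}

```text
time: 3.2
position: [463.3, -52.4, 261.4]
ee_rot: [0.0, 0.783, 0.622, 0.0]
wrist_force: [0.6, -0.4, -0.1]
opening: 1.002
gripper_force: 0.0
```

```bash
python3 -c "
from h import *
go([519.5,40.7,270],1.435)"
```

```text
t 3.2 pos [463.3 -52.4 261.4] yaw 1.343 q [-0.27  0.14 -0.31  1.12 -0.    1.53] -> inc [ 2.07  0.67 -0.17] turn -5.3 rows 1.7
```

Emit:
{"fn": "arm_command", "kwargs": {
  "increments": [
    [[0.8, 0.25, -0.06], -2],
    [[1.5, 0.5, -0.12], -4],
    [[2.0, 0.67, -0.17], -5.3],
    [[2.07, 0.67, -0.17], -5.3],
    [[2.07, 0.67, -0.17], -5.3]
  ]
}}

```text
time: 3.82
position: [518.3, 38.7, 269.3]
ee_rot: [-0.0, 0.755, 0.656, -0.0]
wrist_force: [0.8, -0.2, -1.0]
opening: 1.002
gripper_force: 0.0
```

```bash
python3 -c "
from h import *
go([519.5,40.7,270],1.435)
s=ctrl.snapshot('wrist'); save(s,'w1.png'); print(s['origin'],s['vfov'],rot(s['attitude']).round(3).tolist())
for r in ctrl.silhouettes(s,'lid_handle')[:2]: print(r['p'],r['bbox'],r['mask'].sum())
h=np.array([[-160,y,z] for y in(-50,0,50) for z in (45,)])
print(pix(s,place(h,[678,19,-.136,120.5])).round())
"
```

```text
t 3.83 pos [518.3  38.7 269.3] yaw 1.432 q [-0.07  0.24 -0.16  1.17 -0.    1.64] -> inc [ 0.04  0.02 -0.01] turn -0.2 rows 0.0
[528.93950685 112.93313302 432.08323788] 71.85752993157809 [[0.99, -0.133, -0.04], [-0.139, -0.947, -0.29], [0.001, 0.293, -0.956]]
0.91 [338.9, 178.7, 215.5, 217.7] 41978
[[283. 247.]
 [283. 199.]
 [283. 146.]]
```

View pics/w1.png

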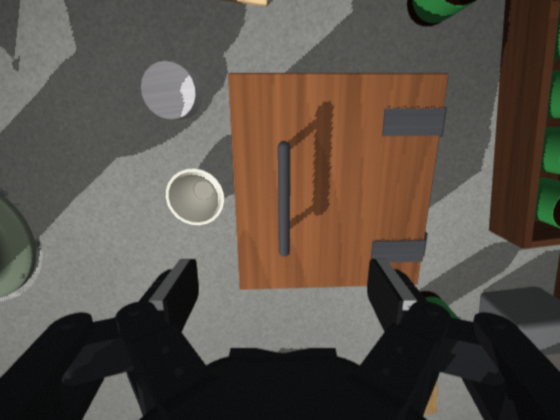

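Wrist view: the handle bar runs from (284,143) to (284,253). The prediction was (283,146–247), so the lid pose is right. Descending to grasp it.

Emit:
{"fn": "arm_command", "kwargs": {
  "increments": [
    [[0.04, 0.02, 0.6], 0],
    [[0.04, 0.02, 1.3], 0],
    [[0.04, 0.02, 2.0], 0],
    [[0.04, 0.02, 2.48], 0],
    [[0.04, 0.02, 2.48], 0]
  ]
}}

```text
time: 4.55
position: [518.1, 39.9, 144.0]
ee_rot: [-0.001, 0.755, 0.656, -0.001]
wrist_force: [0.5, -0.8, -0.4]
opening: 0.998
gripper_force: 0.0
```

Emit:
{"fn": "arm_command", "kwargs": {
  "increments": [
    [[0, 0, 0], 0],
    [[0, 0, 0], 0],
    [[0, 0, 0], 0],
    [[0, 0, 0], 0],
    [[0, 0, 0], 0]
  ],
  "gripper": 0,
  "newtons": 30
}}

```text
time: 5.18
position: [519.6, 40.8, 145.6]
ee_rot: [-0.0, 0.754, 0.656, -0.0]
wrist_force: [-2.2, 1.2, 2.2]
opening: 0.11
gripper_force: 30.7
```

```bash
python3 -c "
from h import *
st=ctrl.sense(); print(st['opening'],st['gripper_force'],st['wrist_force'])
go([519.5,40.7,145],1.435)
p,M,y=tool()
h=45
for th in np.radians([6,12,18,24,30,36,42,48,54,60,66,70]):
    dx=-160*np.cos(th)+h*np.sin(th)+160; dz=160*np.sin(th)+h*np.cos(th)-h
    print(round(np.degrees(th)), (np.array([dx*np.cos(.136),-dx*np.sin(.136),dz])@M/50).round(2))
"
```

```text
0.11007545826665638 30.732605159282684 [-2.16028058  1.18696333  2.19762844]
t 5.17 pos [519.6  40.8 145.6] yaw 1.432 q [-0.06  0.33 -0.37  0.88  0.    1.65] -> inc [-0.   -0.    0.01] turn -0.2 rows 0.0
6 [ 0.    0.11 -0.33]
12 [ 0.    0.26 -0.65]
18 [ 0.    0.43 -0.95]
24 [ 0.    0.64 -1.22]
30 [ 0.    0.88 -1.48]
36 [ 0.    1.14 -1.71]
42 [ 0.    1.42 -1.91]
48 [ 0.01  1.73 -2.08]
54 [ 0.01  2.05 -2.22]
60 [ 0.01  2.38 -2.32]
66 [ 0.01  2.72 -2.39]
70 [ 0.01  2.95 -2.42]
```

Emit:
{"fn": "arm_command", "kwargs": {
  "increments": [
    [[0, 0.11, -0.33], 0],
    [[0, 0.26, -0.65], 0],
    [[0, 0.43, -0.95], 0],
    [[0, 0.64, -1.22], 0],
    [[0, 0.88, -1.48], 0]
  ]
}}

```text
time: 5.8
position: [563.5, 34.9, 217.7]
ee_rot: [-0.001, 0.755, 0.656, -0.001]
wrist_force: [5.7, 0.7, -15.3]
opening: 0.11
gripper_force: 29.0
```

Emit:
{"fn": "arm_command", "kwargs": {
  "increments": [
    [[0, 0.26, -0.23], 0],
    [[0, 0.54, -0.43], 0],
    [[0, 0.85, -0.6], 0],
    [[0, 1.17, -0.74], 0],
    [[0, 1.5, -0.84], 0]
  ]
}}

```text
time: 6.42
position: [635.9, 25.0, 260.0]
ee_rot: [-0.003, 0.754, 0.656, -0.002]
wrist_force: [-3.2, 1.5, -5.2]
opening: 0.109
gripper_force: 29.1
```

```bash
python3 -c "
from h import *
st=ctrl.sense(); print(st['opening'],st['gripper_force'],st['wrist_force'])
go([519.5,40.7,145],1.435)
s=ctrl.snapshot('scene'); save(s,'s2.png')"
```

```text
0.10893617581106385 29.11042034626007 [-3.21311693  1.48851475 -5.18857723]
t 6.42 pos [635.9  25.  260. ] yaw 1.432 q [-0.08  0.47  0.16  1.26  0.    1.63] -> inc [-0.01 -2.33  2.31] turn -0.2 rows 2.6
```

View pics/s2.png

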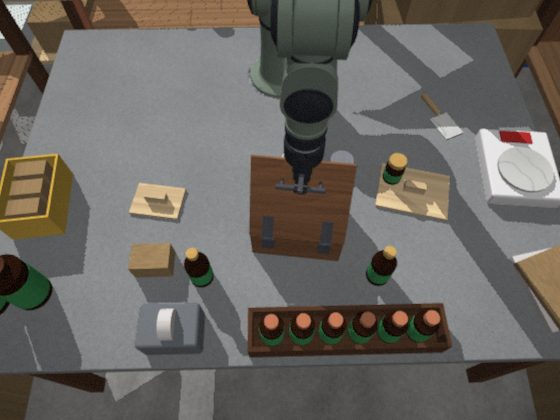

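Lid is at about 60° with the handle gripped. Next I release a little, rise over the lid's edge and come down in front of it to push.

Emit:
{"fn": "arm_command", "kwargs": {
  "increments": [
    [[0, 0, 0], 0],
    [[0, 0, 0], 0],
    [[0, 0, -0.5], 0],
    [[0, 0, -1.1], 0],
    [[0, 0, -1.7], 0]
  ],
  "gripper": 0.22
}}

```text
time: 7.1
position: [637.7, 24.1, 347.9]
ee_rot: [0.001, 0.755, 0.656, 0.0]
wrist_force: [0.0, -0.4, 0.5]
opening: 0.221
gripper_force: 0.0
```

Emit:
{"fn": "arm_command", "kwargs": {
  "increments": [
    [[0, -0.8, 0], 0],
    [[0, -1.6, 0], 0],
    [[0, -2.3, 0], 0],
    [[0, -2.3, 0.7], 0],
    [[0, -2.3, 1.4], 0]
  ],
  "gripper": 0
}}

```text
time: 7.72
position: [524.0, 40.1, 276.9]
ee_rot: [0.001, 0.755, 0.656, 0.001]
wrist_force: [1.0, 0.1, 0.5]
opening: 0.0
gripper_force: 0.0
```

```bash
python3 -c "
from h import *
st=ctrl.sense(); print(st['opening'],st['wrist_force'])
go([678,19,275],1.435)"
```

```text
0.00010211938661056853 [0.97169197 0.13536319 0.47409327]
t 7.72 pos [524.   40.1 276.9] yaw 1.432 q [-0.06  0.24 -0.14  1.19 -0.    1.65] -> inc [0.01 3.11 0.05] turn -0.2 rows 2.5
```

Emit:
{"fn": "arm_command", "kwargs": {
  "increments": [
    [[0, 0.6, 0], 0],
    [[0, 1.1, 0], 0],
    [[0, 1.6, 0], 0],
    [[0, 2.1, 0], 0],
    [[0, 2.6, 0], 0]
  ]
}}

```text
time: 8.35
position: [652.8, 22.1, 277.7]
ee_rot: [0.0, 0.755, 0.656, 0.0]
wrist_force: [-2.1, 0.9, 2.2]
opening: 0.004
gripper_force: 1.4
```

Emit:
{"fn": "arm_command", "kwargs": {
  "increments": [
    [[0, 0.15, 0], 0],
    [[0, 0.3, 0], 0],
    [[0, 0.45, 0], 0],
    [[0, 0.55, 0], 0],
    [[0, 0.6, 0], 0]
  ]
}}

```text
time: 8.98
position: [682.3, 18.0, 275.9]
ee_rot: [-0.0, 0.755, 0.656, -0.0]
wrist_force: [-2.9, -0.8, -2.0]
opening: 0.004
gripper_force: 1.2
```

Emit:
{"fn": "arm_command", "kwargs": {
  "increments": [
    [[0, 0.05, 0], 0],
    [[0, 0.1, 0], 0],
    [[0, 0.15, 0], 0],
    [[0, 0.2, 0], 0],
    [[0, 0.2, 0], 0]
  ]
}}

```text
time: 9.6
position: [692.9, 16.6, 276.6]
ee_rot: [0.0, 0.755, 0.656, 0.0]
wrist_force: [-1.1, 0.5, -1.2]
opening: -0.002
gripper_force: 0.6
```

```bash
python3 -c "
from h import *
st=ctrl.sense(); print(st['wrist_force'])
s=ctrl.snapshot('scene'); save(s,'s3.png')"
```

```text
[-1.11405315  0.48921913 -1.1828913 ]
```

View pics/s3.png

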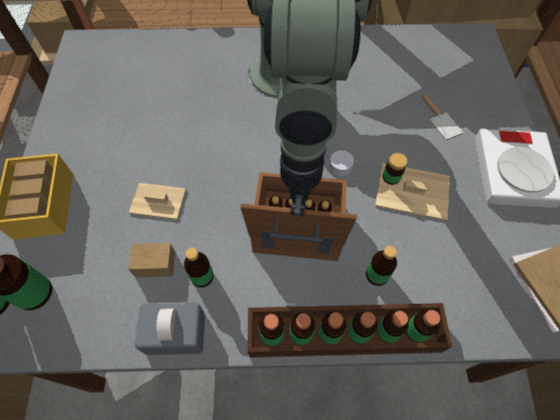

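Lid is past upright, with its top edge at row ~210–220, but the push force is still low, so the stop is not reached yet. I continue in small steps.

Emit:
{"fn": "arm_command", "kwargs": {
  "increments": [
    [[0, 0.04, 0], 0],
    [[0, 0.08, 0], 0],
    [[0, 0.12, 0], 0],
    [[0, 0.16, 0], 0],
    [[0, 0.16, 0], 0]
  ]
}}

```text
time: 10.28
position: [696.5, 16.0, 276.4]
ee_rot: [-0.003, 0.754, 0.656, -0.003]
wrist_force: [-14.7, 1.4, 3.6]
opening: -0.004
gripper_force: 7.5
```

Emit:
{"fn": "arm_command", "kwargs": {
  "increments": [
    [[0, -0.6, 0], 0],
    [[0, -1.6, 0], 0],
    [[0.5, -2.4, 0], 2],
    [[1.5, -3.0, 0], 4],
    [[2.5, -3.4, 0], 7.6]
  ]
}}

```text
time: 10.9
position: [549.6, 163.9, 277.9]
ee_rot: [0.001, 0.797, 0.604, 0.002]
wrist_force: [0.2, -0.6, -0.4]
opening: 0.0
gripper_force: 0.0
```

```bash
python3 -c "
from h import *
go([445,290,270],1.30)"
```

```text
t 10.9 pos [549.6 163.9 277.9] yaw 1.296 q [ 0.16  0.33 -0.01  1.22 -0.    2.01] -> inc [ 1.86 -2.7   0.15] turn -0.2 rows 2.6
```

Emit:
{"fn": "arm_command", "kwargs": {
  "increments": [
    [[0.6, -0.8, 0], 0],
    [[1.2, -1.7, 0], 0],
    [[1.8, -2.5, 0.1], 0],
    [[1.86, -2.7, 0.15], 0],
    [[1.86, -2.7, 0.15], 0]
  ],
  "gripper": 1
}}

```text
time: 11.52
position: [444.6, 289.0, 269.5]
ee_rot: [0.0, 0.796, 0.605, 0.001]
wrist_force: [-0.0, -0.9, 0.3]
opening: 0.994
gripper_force: 0.0
```

```bash
python3 - <<'E'
from h import *
A,J=seen("wrist","board"),seen("wrist","jar"); s=A[0]; save(s,"w2.png")
B,jb=seen("top","board"),seen("top","jar")
bd=[box(150,200,0,10),box(22,60,10,40)]
print("wrist jar",fit([J],[cyl(54,90)],[440,311,0,10],[10,10,.1,.001]))
print("both jar",fit([J,jb],[cyl(54,90)],[440,311,0,10],[10,10,.1,5]))
print("board",fit([(s,A[1]|J[1])],bd,[483,369,-.27],[10,10,.05]))
print("board z",fit([(s,A[1]|J[1]),(B[0],B[1]|jb[1])],bd,[483,369,-.27,0],[10,10,.05,5]))
# lid angle & tilt from top view
t,m=seen("top","lid")
L=box(210,230,0,10,-105)
def c(a):
    th=a; P=np.c_[L[:,0]*np.cos(th)+L[:,2]*np.sin(th),L[:,1],-L[:,0]*np.sin(th)+L[:,2]*np.cos(th)]
    h=hullmask(t,place(P,[678,19,-.136,120.5])); return round(1-(h&m).sum()/(h|m).sum(),3)
print([(a,c(a)) for a in np.arange(1.5,1.85,.03).round(2)])
go([445,290,270],1.30)
E
```

```text
wrist jar (array([4.39622529e+02, 3.13605986e+02, 4.21223657e-02, 1.00002519e+01]), np.float64(0.1508844953173777))
both jar (array([ 4.39623877e+02,  3.10318010e+02,  2.17436033e-01, -5.77727764e+00]), np.float64(0.19625126033909868))
board (array([ 4.81131864e+02,  3.67401207e+02, -2.60949726e-01]), np.float64(0.02968731701604399))
board z (array([ 4.82190754e+02,  3.68315516e+02, -2.60712313e-01, -5.21110010e+00]), np.float64(0.37105431463857697))
[(np.float64(1.5), np.float64(0.65)), (np.float64(1.53), np.float64(0.581)), (np.float64(1.56), np.float64(0.516)), (np.float64(1.59), np.float64(0.447)), (np.float64(1.62), np.float64(0.381)), (np.float64(1.65), np.float64(0.309)), (np.float64(1.68), np.float64(0.241)), (np.float64(1.71), np.float64(0.169)), (np.float64(1.74), np.float64(0.117)), (np.float64(1.77), np.float64(0.12)), (np.float64(1.8), np.float64(0.124)), (np.float64(1.83), np.float64(0.137))]
t 12.03 pos [444.6 288.3 268.9] yaw 1.298 q [ 0.44  0.26 -0.14  1.18 -0.    2.28] -> inc [ 0.03 -0.   -0.02] turn -0.1 rows 0.0
```

View pics/w2.png

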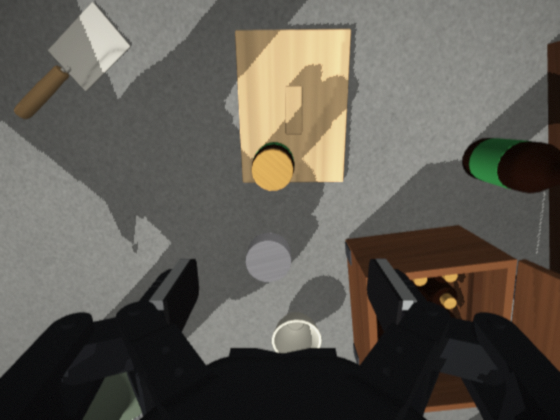

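Wrist view: jar cap centred at (273,170), grip block top at about (293,110), board corners about (237,30), (350,28), (345,182), (243,182), lid clear. The top view fit gives lid ≈1.74 rad.

```bash
python3 - <<'E'
from h import *
s=ctrl.snapshot("wrist")
print("jar cap z100",atz(s,[[273,170]],100).round(1)," block z40",atz(s,[[293,110]],40).round(1),"board corners",atz(s,[[237,30],[350,28],[345,182],[243,182]],10).mean(0).round(1))
t=ctrl.snapshot("top"); g=cv2.cvtColor(t["img"],cv2.COLOR_RGB2HSV)
def cap(s,lo):
    g=cv2.cvtColor(s["img"],cv2.COLOR_RGB2HSV); p=pix(s,[[440,311,100]])[0]
    m=((g[:,:,0]<25)&(g[:,:,1]>150)&(g[:,:,2]>lo)).astype(np.uint8)
    n,l,st,c=cv2.connectedComponentsWithStats(m); i=min([k for k in range(1,n) if st[k,4]>40],key=lambda k:np.hypot(*(c[k]-p))); return c[i],st[i]
cs=[]
for q in(s,t):
    c,st=cap(q,120); cs.append((np.array(q["origin"]),ray(q,c)[0])); print(c,st,atz(q,[c],100))
# triangulate
A=sum(np.eye(3)-np.outer(d,d)/(d@d) for o,d in cs); b=sum((np.eye(3)-np.outer(d,d)/(d@d))@o for o,d in cs)
print("cap 3D",np.linalg.solve(A,b)); print(tool()[0])
go([440,313,60],1.30)
E
```

```text
jar cap z100 [[439.7 310.  100. ]]  block z40 [[481.4 368.1  40. ]] board corners [483.3 367.   10. ]
[275.39705882 154.98529412] [253 149  40  22  68] [[447.07696126 325.65140686 100.        ]]
[147.59288538 265.48221344] [139 257  18  18 253] [[439.32917331 306.65500466 100.        ]]
cap 3D [441.32982818 320.54431375  49.04685881]
[444.40581632 288.5029322  268.95837702]
t 12.12 pos [444.4 288.5 269. ] yaw 1.299 q [ 0.44  0.26 -0.14  1.18 -0.    2.28] -> inc [ 0.45 -0.22  4.18] turn -0.1 rows 3.4
```

```bash
python3 -c "
from h import *
go([440,309,34],1.30)"
```

```text
t 12.12 pos [444.4 288.5 269. ] yaw 1.299 q [ 0.44  0.26 -0.14  1.18 -0.    2.28] -> inc [ 0.37 -0.2   4.7 ] turn -0.1 rows 3.8
```

Emit:
{"fn": "arm_command", "kwargs": {
  "increments": [
    [[0.25, -0.15, 0.3], 0],
    [[0.37, -0.2, 1.1], 0],
    [[0.37, -0.2, 2.1], 0],
    [[0.37, -0.2, 3.1], 0],
    [[0.37, -0.2, 3.9], 0]
  ]
}}

```text
time: 12.75
position: [437.8, 309.5, 71.1]
ee_rot: [-0.0, 0.796, 0.605, -0.001]
wrist_force: [0.5, 0.0, 0.4]
opening: 0.999
gripper_force: 0.0
```

Emit:
{"fn": "arm_command", "kwargs": {
  "increments": [
    [[0, 0, 0.3], 0],
    [[0, 0, 0.6], 0],
    [[0, 0, 0.8], 0],
    [[0, 0, 0.8], 0],
    [[0, 0, 0.8], 0]
  ]
}}

```text
time: 13.38
position: [440.3, 309.5, 34.8]
ee_rot: [0.0, 0.796, 0.605, 0.001]
wrist_force: [0.5, -0.2, -0.3]
opening: 0.998
gripper_force: 0.0
```

Emit:
{"fn": "arm_command", "kwargs": {
  "increments": [
    [[0, 0, 0], 0],
    [[0, 0, 0], 0],
    [[0, 0, 0], 0],
    [[0, 0, 0], 0],
    [[0, 0, 0], 0]
  ],
  "gripper": 0,
  "newtons": 25
}}

```text
time: 14.0
position: [439.8, 309.6, 34.7]
ee_rot: [-0.0, 0.796, 0.605, 0.001]
wrist_force: [-1.2, -0.8, 5.4]
opening: 0.615
gripper_force: 25.6
```

Emit:
{"fn": "arm_command", "kwargs": {
  "increments": [
    [[0, 0, -0.3], 0],
    [[0, 0, -0.7], 0],
    [[0, 0, -1.2], 0],
    [[-0.2, -0.5, -1.2], 0],
    [[-0.45, -1.2, -1.2], 0]
  ]
}}

```text
time: 14.62
position: [376.3, 303.8, 95.0]
ee_rot: [0.0, 0.797, 0.604, 0.001]
wrist_force: [0.1, 1.2, -1.8]
opening: 0.615
gripper_force: 26.7
```

Emit:
{"fn": "arm_command", "kwargs": {
  "increments": [
    [[-0.22, -0.55, 0], 0],
    [[-0.33, -0.87, 0.1], 0],
    [[-0.33, -0.87, 0.4], 0],
    [[-0.33, -0.87, 0.8], 0],
    [[-0.33, -0.87, 1.1], 0]
  ]
}}

```text
time: 15.25
position: [329.5, 299.4, 39.1]
ee_rot: [0.0, 0.796, 0.605, 0.0]
wrist_force: [0.2, -0.6, -1.0]
opening: 0.618
gripper_force: 26.7
```

Emit:
{"fn": "arm_command", "kwargs": {
  "increments": [
    [[0, 0, 0.1], 0],
    [[0, 0, 0.2], 0],
    [[0, 0, 0.26], 0],
    [[0, 0, 0.29], 0],
    [[0, 0, 0.29], 0]
  ]
}}

```text
time: 15.88
position: [329.7, 299.6, 24.8]
ee_rot: [-0.0, 0.796, 0.605, 0.0]
wrist_force: [-0.9, 0.2, 1.4]
opening: 0.615
gripper_force: 27.0
```

Emit:
{"fn": "arm_command", "kwargs": {
  "increments": [
    [[0, 0, 0], 0],
    [[0, 0, 0], 0],
    [[0, 0, 0], 0],
    [[0, 0, 0], 0],
    [[0, 0, -0.3], 0]
  ],
  "gripper": 1
}}

```text
time: 16.5
position: [328.5, 298.8, 38.9]
ee_rot: [-0.0, 0.796, 0.605, -0.001]
wrist_force: [0.8, -0.1, -0.2]
opening: 0.999
gripper_force: 0.0
```

Emit:
{"fn": "arm_command", "kwargs": {
  "increments": [
    [[0, 0, -0.8], 0],
    [[0, 0, -1.6], 0],
    [[0, 0, -2.5], 0],
    [[0.5, 0.9, -3.1], 0],
    [[1.0, 1.8, -3.5], 0]
  ]
}}

```text
time: 17.12
position: [431.1, 324.1, 216.8]
ee_rot: [0.0, 0.796, 0.605, 0.002]
wrist_force: [-1.2, 0.1, 0.2]
opening: 0.999
gripper_force: 0.0
```

```bash
python3 - <<'E'
from h import *
A=seen("wrist","board"); s=A[0]; save(s,"w3.png")
J=seen("wrist","jar")
bd=[box(150,200,0,10),box(22,60,10,40)]
r=fit([A],bd,[483,369,-.27],[10,10,.05]);print("board",r)
r2=fit([seen("top","board")],bd,[483,369,-.27],[10,10,.05]);print("board top",r2)
print("jar",fit([J],[cyl(54,90)],[330,300,0],[10,10,.1]))
p=r[0]
go([p[0],p[1],22],np.pi/2+p[2])
E
```

```text
board (array([ 4.81964266e+02,  3.67252133e+02, -2.69934319e-01]), np.float64(0.02704414774388464))
board top (array([ 4.83261863e+02,  3.68325053e+02, -2.68500488e-01]), np.float64(0.2569566307345199))
jar (array([ 3.31756750e+02,  3.02023142e+02, -7.34927527e-02]), np.float64(0.15630252100840336))
t 17.43 pos [428.1 322.8 213.5] yaw 1.299 q [ 0.51  0.3  -0.22  1.05  0.    2.35] -> inc [1.15 0.81 3.83] turn -0.1 rows 3.3
```

View pics/w3.png

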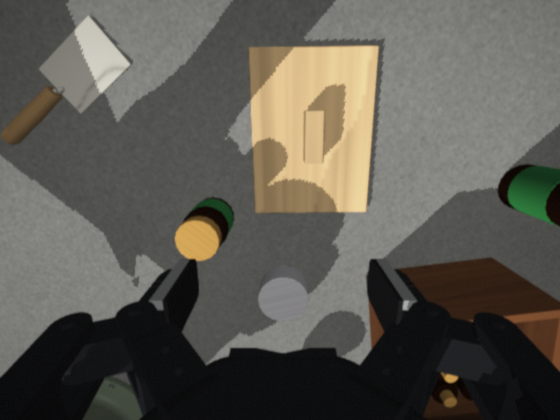

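Jar stands upright at about (205,230) and the board is clear, with its block at (314,137). Before grasping it I take one look at the open case from above to get the target pose.

Emit:
{"fn": "arm_command", "kwargs": {
  "increments": [
    [[-0.7, 0.5, -0.4], -1],
    [[-1.5, 1.1, -0.9], -3],
    [[-2.4, 1.7, -1.5], -5],
    [[-3.2, 2.3, -1.5], -7.7],
    [[-4.0, 2.9, -1.5], -7.7]
  ]
}}

```text
time: 18.05
position: [514.6, 90.7, 289.5]
ee_rot: [-0.0, 0.754, 0.657, -0.0]
wrist_force: [0.8, 0.7, 1.4]
opening: 1.001
gripper_force: 0.0
```

```bash
python3 -c "
from h import *
go([540,15,290],1.435)"
```

```text
t 18.05 pos [514.6  90.7 289.5] yaw 1.434 q [ 0.03  0.23 -0.12  1.22  0.    1.74] -> inc [-1.43  0.71 -0.01] turn -0.0 rows 1.3
```

Emit:
{"fn": "arm_command", "kwargs": {
  "increments": [
    [[-0.5, 0.25, 0], 0],
    [[-1.0, 0.5, 0], 0],
    [[-1.43, 0.71, 0], 0],
    [[-1.43, 0.71, 0], 0],
    [[-1.43, 0.71, 0], 0]
  ]
}}

```text
time: 18.68
position: [539.8, 17.0, 289.1]
ee_rot: [-0.001, 0.754, 0.657, -0.0]
wrist_force: [-0.1, -0.2, 0.5]
opening: 0.999
gripper_force: 0.0
```

```bash
python3 - <<'E'
from h import *
s=ctrl.snapshot("wrist")
im=s["img"].copy()
def rect(lx,ly,z): return np.array([[a*lx/2,b*ly/2,z] for a,b in((-1,-1),(1,-1),(1,1),(-1,1))],float)
for lx,ly,z,col in((180,230,120,(255,0,0)),(160,210,120,(0,255,0)),(136,186,78,(0,0,255))):
    q=pix(s,place(rect(lx,ly,z),[588.9,31.2,-.136])); cv2.polylines(im,[np.round(q*16).astype(np.int32)],True,col,1,cv2.LINE_AA,4); print(q.round(1).tolist())
cv2.imwrite("pics/w4.png",cv2.resize(im[:330,150:550],None,fx=2,fy=2,interpolation=cv2.INTER_CUBIC)[:600,:, ::-1]); cv2.imwrite("w4raw.png",s["img"][:,:,::-1])
import pickle; pickle.dump(s,open("w4.pkl","wb"))
E
```

```text
[[248.3, 259.4], [390.5, 259.2], [414.4, 57.9], [240.3, 58.2]]
[[256.0, 252.2], [383.4, 252.0], [403.5, 68.6], [250.3, 68.8]]
[[267.1, 231.0], [365.5, 230.9], [378.2, 85.5], [264.4, 85.7]]
```

View pics/w4.png

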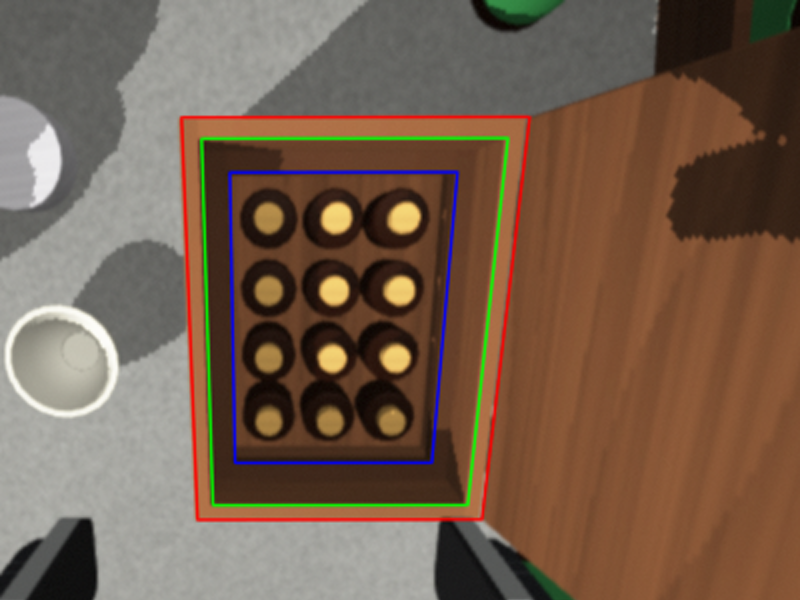

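Overlay: red and green rim outlines at the estimated pose (588.9, 31.2, −0.136) lie on the real rim within about 1 px. The bottles stand well below the ledge. Back to the board.

```bash
python3 -c "
from h import *
go([482,367.5,120],1.301)"
```

```text
t 18.73 pos [540.   17.2 289.3] yaw 1.434 q [-0.11  0.27 -0.07  1.23  0.    1.6 ] -> inc [ 6.78 -2.1   3.39] turn 7.6 rows 6.3
```

Emit:
{"fn": "arm_command", "kwargs": {
  "increments": [
    [[1.0, -0.3, 0], 1],
    [[2.1, -0.65, 0], 3],
    [[3.2, -1.0, 0.1], 5],
    [[4.2, -1.3, 0.5], 6.5],
    [[5.1, -1.6, 1.2], 7.6]
  ]
}}

```text
time: 19.35
position: [496.1, 282.9, 230.2]
ee_rot: [0.0, 0.795, 0.606, 0.002]
wrist_force: [0.5, -0.5, -0.5]
opening: 0.999
gripper_force: 0.0
```

```bash
python3 -c "
from h import *
go([482,367.5,60],1.301)"
```

```text
t 19.35 pos [496.1 282.9 230.2] yaw 1.302 q [ 0.39  0.35 -0.11  1.11  0.    2.23] -> inc [ 1.55 -0.73  3.41] turn 0.1 rows 3.0
```

Emit:
{"fn": "arm_command", "kwargs": {
  "increments": [
    [[0.7, -0.35, 0.8], 0],
    [[1.4, -0.65, 1.7], 0],
    [[1.55, -0.73, 2.7], 0],
    [[1.55, -0.73, 3.4], 0],
    [[1.55, -0.73, 3.4], 0]
  ]
}}

```text
time: 19.98
position: [478.5, 363.5, 56.7]
ee_rot: [-0.0, 0.795, 0.606, -0.003]
wrist_force: [-0.0, 0.0, 0.5]
opening: 1.0
gripper_force: 0.0
```

```bash
python3 -c "
from h import *
go([482,367.5,13],1.301)
s=ctrl.snapshot('wrist'); print(pix(s,place(np.vstack([box(150,200,10,10)[::2],box(22,60,40,40)[::2]]),[482,367.4,-.27])).round(1).tolist())
save(s,'w5.png')"
```

```text
t 19.98 pos [478.5 363.5  56.7] yaw 1.303 q [ 0.53  0.56 -0.25  0.77  0.    2.37] -> inc [0.1  0.05 0.87] turn 0.1 rows 0.7
[[198.4, 325.1], [172.7, 72.1], [371.9, 325.6], [400.1, 72.3], [269.9, 270.6], [268.7, 186.1], [301.6, 270.7], [303.5, 186.2]]
```

View pics/w5.png

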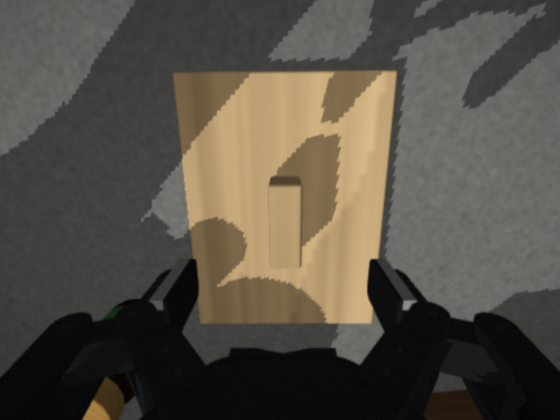

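Wrist view: block at (269–301, 181–268) and board edges at (174–396, 72) and (201–371, 324) match the prediction within 1–2 mm. Descending to grip.

Emit:
{"fn": "arm_command", "kwargs": {
  "increments": [
    [[0.08, 0.04, 0.3], 0],
    [[0.08, 0.05, 0.6], 0],
    [[0.08, 0.05, 0.87], 0],
    [[0.08, 0.05, 0.87], 0],
    [[0.08, 0.05, 0.87], 0]
  ]
}}

```text
time: 20.65
position: [485.7, 367.2, 16.1]
ee_rot: [-0.0, 0.796, 0.605, 0.0]
wrist_force: [0.6, 0.5, -0.5]
opening: 1.0
gripper_force: 0.0
```

Emit:
{"fn": "arm_command", "kwargs": {
  "increments": [
    [[0, 0, 0], 0],
    [[0, 0, 0], 0],
    [[0, 0, 0], 0],
    [[0, 0, 0], 0],
    [[0, 0, 0], 0]
  ],
  "gripper": 0,
  "newtons": 80
}}

```text
time: 21.28
position: [484.9, 367.7, 16.6]
ee_rot: [-0.001, 0.796, 0.606, -0.0]
wrist_force: [-3.8, -0.8, 5.3]
opening: 0.212
gripper_force: 78.2
```

```bash
python3 -c "
from h import *
st=ctrl.sense(); print(st['opening'],st['gripper_force'],st['wrist_force'])
go([588.9,31.2,200],1.435)
s,m=seen('wrist','board'); print('board',fit([(s,m|(hullmask(s,place(box(22,60,10,40),[482,367.4,-.27]))))],[box(150,200,0,10),box(22,60,10,40)],[482,367.4,-.27],[6,6,.03]))
"
```

```text
0.21240746490328924 78.2022479083389 [-3.76773254 -0.80654093  5.27656162]
t 21.27 pos [484.9 367.7  16.6] yaw 1.301 q [ 0.53  0.62 -0.27  0.69  0.    2.37] -> inc [-5.93  3.79 -3.68] turn -7.7 rows 6.4
board (array([ 4.85776314e+02,  3.67006076e+02, -2.63886946e-01]), np.float64(0.23644756786550913))
```

Emit:
{"fn": "arm_command", "kwargs": {
  "increments": [
    [[0, 0, -0.2], 0],
    [[0, 0, -0.8], 0],
    [[0, 0, -1.6], 0],
    [[0, 0, -2.4], 0],
    [[-0.3, 0.2, -3.1], 0]
  ]
}}

```text
time: 22.0
position: [491.0, 350.7, 172.7]
ee_rot: [0.0, 0.795, 0.606, 0.0]
wrist_force: [1.2, -0.6, -2.4]
opening: 0.211
gripper_force: 78.7
```

Emit:
{"fn": "arm_command", "kwargs": {
  "increments": [
    [[-0.6, 0.38, -0.2], -1],
    [[-1.3, 0.83, -0.4], -3],
    [[-2.1, 1.34, -0.4], -5],
    [[-2.9, 1.85, -0.4], -6.5],
    [[-3.7, 2.36, -0.4], -7.7]
  ]
}}

```text
time: 22.62
position: [555.7, 138.8, 191.2]
ee_rot: [0.0, 0.753, 0.658, -0.0]
wrist_force: [0.4, 0.3, -3.4]
opening: 0.214
gripper_force: 78.7
```

```bash
python3 -c "
from h import *
st=ctrl.sense(); print(st['opening'],st['gripper_force'],st['wrist_force'],st['ft_torque'])
go([588.9,31.2,190],1.435)"
```

```text
0.2144149056055943 78.70798462070525 [ 0.44122438  0.33237025 -3.37348503] [ 0.00819354 -0.0516907   0.03589101]
t 22.62 pos [555.7 138.8 191.2] yaw 1.436 q [ 0.12  0.38 -0.16  1.03 -0.    1.82] -> inc [-2.04  0.95  0.02] turn 0.0 rows 1.8
```

Emit:
{"fn": "arm_command", "kwargs": {
  "increments": [
    [[-0.6, 0.28, 0], 0],
    [[-1.3, 0.6, 0], 0],
    [[-1.9, 0.88, 0], 0],
    [[-2.04, 0.95, 0], 0],
    [[-2.04, 0.95, 0], 0]
  ]
}}

```text
time: 23.25
position: [588.5, 32.8, 190.9]
ee_rot: [-0.0, 0.754, 0.657, -0.0]
wrist_force: [0.1, -0.2, -2.9]
opening: 0.21
gripper_force: 78.7
```

Emit:
{"fn": "arm_command", "kwargs": {
  "increments": [
    [[0, 0, 0], 0],
    [[0, 0, 0], 0],
    [[0, 0, 0], 0],
    [[0, 0, 0], 0],
    [[0, 0, 0], 0]
  ]
}}

```text
time: 23.88
position: [588.8, 33.1, 191.0]
ee_rot: [0.0, 0.753, 0.658, 0.0]
wrist_force: [0.8, 0.3, -3.4]
opening: 0.208
gripper_force: 78.7
```

```bash
python3 - <<'E'
from h import *
go([588.9,31.2,190],1.435)
p,M,y=tool(); z=p[2]-16.6
s=ctrl.snapshot("wrist"); im=s["img"].copy()
q=pix(s,place(box(150,200,10,10)[::2][[0,1,3,2]],[p[0],p[1],y-np.pi/2,z])); print(q.round(1).tolist())
cv2.polylines(im,[np.round(q*16).astype(np.int32)],True,(255,0,0),1,cv2.LINE_AA,4)
q=pix(s,place(box(180,230,120,120)[::2][[0,1,3,2]],[588.9,31.2,-.136]))
cv2.polylines(im,[np.round(q*16).astype(np.int32)],True,(0,255,0),1,cv2.LINE_AA,4)
cv2.imwrite("pics/w6.png",im[:,:,::-1])
E
```

```text
t 23.88 pos [588.8  33.1 191. ] yaw 1.435 q [-0.07  0.41 -0.12  1.04  0.    1.64] -> inc [-0.04  0.01  0.02] turn 0.0 rows 0.0
[[180.3, 368.4], [141.4, 70.6], [422.4, 70.4], [384.2, 368.1]]
```

View pics/w6.png

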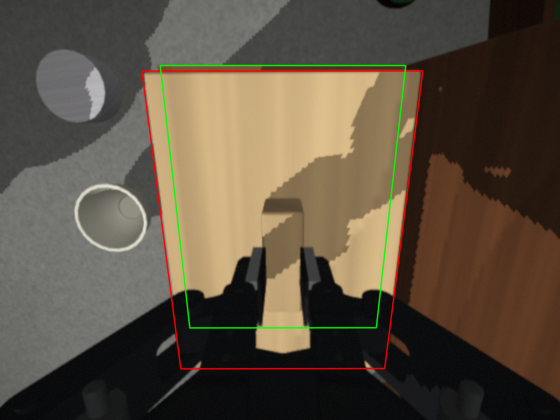

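Wrist view: the board's far corners at (144,72) and (421,72) match the predicted grip within 1 mm, and it is centred over the case. Lowering.

Emit:
{"fn": "arm_command", "kwargs": {
  "increments": [
    [[-0.02, 0, 0.4], 0],
    [[-0.02, 0, 0.8], 0],
    [[-0.02, 0, 1.1], 0],
    [[-0.02, 0, 1.3], 0],
    [[-0.02, 0, 1.4], 0]
  ]
}}

```text
time: 24.55
position: [588.6, 31.9, 120.5]
ee_rot: [-0.0, 0.753, 0.658, -0.0]
wrist_force: [0.9, -0.2, -2.4]
opening: 0.214
gripper_force: 78.7
```

Emit:
{"fn": "arm_command", "kwargs": {
  "increments": [
    [[0, 0, 0.1], 0],
    [[0, 0, 0.2], 0],
    [[0, 0, 0.3], 0],
    [[0, 0, 0.4], 0],
    [[0, 0, 0.45], 0]
  ]
}}

```text
time: 25.18
position: [588.5, 32.0, 98.1]
ee_rot: [-0.0, 0.753, 0.658, -0.0]
wrist_force: [0.1, 0.5, -2.8]
opening: 0.212
gripper_force: 78.7
```

```bash
python3 -c "
from h import *
st=ctrl.sense(); print(st['opening'],st['gripper_force'],st['wrist_force'],st['ft_torque'])
go([588.9,32,94.6],1.435)"
```

```text
0.21239320174630916 78.74170616269112 [ 0.11650789  0.52119414 -2.77917752] [-0.03000872 -0.00055769  0.03133341]
t 25.18 pos [588.5  32.   98.1] yaw 1.435 q [-0.07  0.49 -0.24  0.83  0.    1.64] -> inc [0.   0.01 0.07] turn 0.0 rows 0.1
```

Emit:
{"fn": "arm_command", "kwargs": {
  "increments": [
    [[0, 0, 0.03], 0],
    [[0, 0, 0.05], 0],
    [[0, 0, 0.06], 0],
    [[0, 0, 0.07], 0],
    [[0, 0, 0.07], 0]
  ]
}}

```text
time: 25.8
position: [588.7, 31.9, 95.0]
ee_rot: [-0.0, 0.753, 0.658, 0.0]
wrist_force: [0.3, -0.7, -2.8]
opening: 0.21
gripper_force: 78.7
```

Emit:
{"fn": "arm_command", "kwargs": {
  "increments": [
    [[0, 0, 0.01], 0],
    [[0, 0, 0.02], 0],
    [[0, 0, 0.03], 0],
    [[0, 0, 0.03], 0],
    [[0, 0, 0.03], 0]
  ]
}}

```text
time: 26.42
position: [588.9, 31.9, 94.6]
ee_rot: [0.0, 0.753, 0.658, 0.0]
wrist_force: [-2.9, -0.4, 6.2]
opening: 0.214
gripper_force: 80.1
```

On the ledge at the expected height. Release and rise.

Emit:
{"fn": "arm_command", "kwargs": {
  "increments": [
    [[0, 0, 0], 0],
    [[0, 0, 0], 0],
    [[0, 0, 0], 0],
    [[0, 0, -0.1], 0],
    [[0, 0, -0.4], 0]
  ],
  "gripper": 0.7
}}

```text
time: 27.05
position: [588.0, 32.0, 113.5]
ee_rot: [-0.001, 0.753, 0.658, -0.001]
wrist_force: [-0.1, -0.6, 0.5]
opening: 0.699
gripper_force: 0.0
```

Emit:
{"fn": "arm_command", "kwargs": {
  "increments": [
    [[0, 0, -0.6], 0],
    [[0, 0, -1.3], 0],
    [[0, 0, -2.2], 0],
    [[0, -0.6, -3.2], 0],
    [[-0.4, -1.2, -3.9], 0]
  ]
}}

```text
time: 27.68
position: [526.6, 20.7, 312.0]
ee_rot: [0.001, 0.753, 0.658, 0.001]
wrist_force: [0.8, -0.7, -0.5]
opening: 0.7
gripper_force: 0.0
```

```bash
python3 - <<'E'
from h import *
p=tool()[0]; print(p)
s=ctrl.snapshot("wrist"); im=s["img"].copy()
for lx,ly,z,c in((150,200,88,(255,0,0)),(160,210,120,(0,255,0)),(22,60,118,(0,0,255))):
    q=pix(s,place(box(lx,ly,z,z)[::2][[0,1,3,2]],[588.9,31.2,-.136]))
    cv2.polylines(im,[np.round(q*16).astype(np.int32)],True,c,1,cv2.LINE_AA,4)
a=im[:330,:]; t=ctrl.snapshot("scene")["img"][140:300,140:460]
cv2.imwrite("pics/end.png",np.vstack([a,cv2.resize(t,(540,270)) if 0 else np.pad(cv2.resize(t,(540,270)),((0,0),(0,20),(0,0)))])[:600,:,::-1])
S=seen("top","lid"); L=box(210,230,0,10,-105)
def c(th):
    P=np.c_[L[:,0]*np.cos(th)+L[:,2]*np.sin(th),L[:,1],-L[:,0]*np.sin(th)+L[:,2]*np.cos(th)]
    h=hullmask(S[0],place(P,[678,19,-.136,120.5])); return round(1-(h&S[1]).sum()/(h|S[1]).sum(),3)
print([(float(a),float(c(a))) for a in np.arange(1.6,1.85,.04).round(2)])
E
```

```text
[526.58618683  20.72029988 311.97341211]
[(1.6, 0.574), (1.64, 0.479), (1.68, 0.386), (1.72, 0.289), (1.76, 0.264), (1.8, 0.268), (1.84, 0.292)]
```

View pics/end.png

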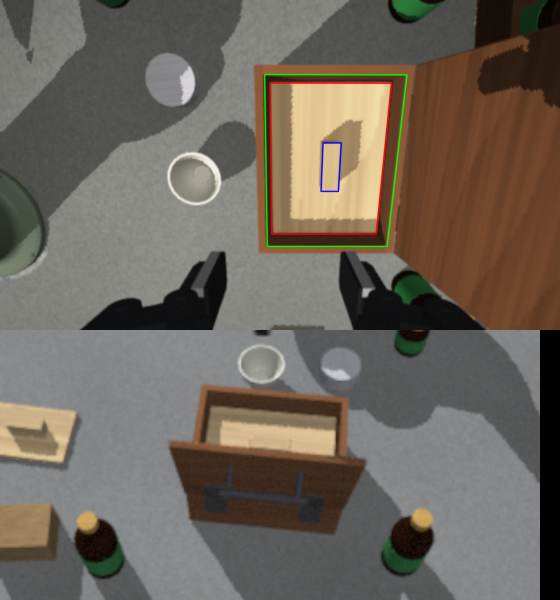

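The final picture shows the board filling the red model outline at ledge height, corners (271,83) to (377,234). The lid is at its stop and nothing touches the robot.

```bash
python3 -c "
from h import *
print(ctrl.sign_off())"
```

```text
the job is handed in; nothing more can be done
None
```

The job is handed in, with no verdict returned: the lid is open against its stop (about 1.75 rad in the images), the larger board sits level and centred on the ledge, the jar stands upright on the bench, and I saw none of the other things disturbed.

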